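# Balance a suspension link on the bench scale

### The job

Weigh the suspension link bar: feel for its balance point with small trial lifts, a finger's breadth or two, taking a new grip each time it comes up heavy at one end. Then lift it clear of the bench, level, and lay it gently in the V cradle of the 2 kg scale so that it balances there level on its own with both ends free. Never let the bar tip more than 15 degrees, never load or jolt the scale beyond its 2 kg, and leave the motor, tin and carton where they are.

Things in the scene. Friction and masses are not known exactly. Their poses are not given: they have to be found in the camera images.
- link_mid (a point): Middle of the link bar, on its axis: a bare dark steel tube, 24 mm in diameter, lying along this frame's y, x across, z up; grip it anywhere up to 140 mm from here. It lies on its two end eyes, axis 22 mm above the bench. It weighs 0.7 to 0.97 kg; a heavy core is fixed out of sight inside, so it balances well off its middle, 25 to 100 mm to one side, and looks alike at both ends.
- link_eye (a point): Centre of the bar's eye on its +y side, 178 mm from the middle; a like eye is at the other end. Each is a forged disc 44 mm in diameter, standing on its rim, 34 mm wide along x, with a rubber bush. The bar is 400 mm long overall.
- cradle (a point): Where the axis of a seated bar lies, midway along the V cradle; it sinks with the pan. The bar lies along y, either way round. Two upright aluminium cheeks with 90 degree V notches, 5 mm thick, stand 19.5 mm to either side along y, with 34 mm clear between them for the fingers. The bar stays only if its balance point is between the cheeks. Pan up, this point is 151 mm above the bench.
- scale: The scale: grey housing 200 x 200 mm, 85 mm high, fixed to the bench, origin at the centre of its underside; dial on the -x face. Pan plate 150 mm (x) by 130 mm (y), its top 45 mm below the seated bar's axis; the arms of the V notches reach 9 mm above that axis and 32 mm to either side in x.
- pan (a joint): How far the scale's pan has sunk, m: about 0 empty, 0.009 at its stop. Its spring takes 2.5 N per mm, so the bar's weight sinks it about 3 mm.
- motor: Bystander: wiper motor, grey gear housing with a dark round motor, about 75 x 160 x 78 mm, origin at the underside.
- tin: Bystander: round tin, 84 mm in diameter, 110 mm high, origin at the centre of its underside.
- carton: Bystander: cardboard carton 90 x 120 x 80 mm, origin at the centre of its underside.

How it is judged:
By the outcome, as a careful person would: the job done as asked, in the order asked, and still so for the second after the job is handed in, with the robot touching nothing.
It also fails if it takes over 72 s, if anything falls off the work surface, if the arm or the gripper's body presses on something with over 40 N, if the wrist force passes 120 N, or if a joint passes its speed limit or range.

### The arm

A 7-joint arm with a two-finger parallel gripper is mounted at the origin on the work surface. World frame = base frame: x ahead of the robot, y to its left, z up, the work surface at z = 0. Lengths are in m, angles in rad, forces in N, time in s.
With the tool pointing down it reaches from about 0.35 to 0.9 m from the base axis. Payload 8.1 kg.
Tool frame: the origin (TCP) lies at the centre of the arm's flange, where the gripper is bolted on; the fingertips stand 178 mm ahead of it and the grasp point (between the pads) lies 159 mm ahead of it; x points along the fingers, z is the direction in which the jaws open and shut, and the axes are right-handed (so a half turn about x gives the same grasp; the last joint's range is limited). The gripper opens to 92 mm and grips with 3 to 60 N. Pads are 19 mm wide; open, the fingers measure 130 mm over their backs; the gripper's body (75 mm by 190 mm) begins 47 mm behind the grasp point.
Start: joints at [-0.103, 0.434, 0.025, 1.573, -0.012, 1.134, -0.075], TCP at [0.625, -0, 0.405] pointing down, gripper open.
Joint ranges: [-2.62, 2.62], [-0.44, 2.09], [-1.27, 1.32], [0.08, 2.57], [-1.32, 4.46], [0.12, 2], [-2.74, 2.74]. Speed limits (rad/s): [2.22, 2.22, 3.01, 3.01, 3.14, 3.14, 3.14].

### API

Orientations are given as a unit quaternion [w, x, y, z].
In Python, from bench import * gives the robot as it stands.
- The arm moves only by the tool play_rows, never from a script. Its argument "moves" is a list that holds one entry, the list of rows, each a list of 5 numbers: the finger opening in cm, from 0 to 9.18, then the shift along the world's x, y, z in cm, then the turn about the world's z in units of 5 degrees (1.0 is 5 degrees). A call has 1 to 10 rows; each row is the pose to reach, as a shift and turn from the pose measured when the call began; what a row does not reach only later rows make up. A row lasts 1/10 s, in which the tool goes at most 50 mm and 8.59 degrees, less where a joint would pass 70% of its speed; a pose out of reach is approached as far as the arm can. A call with a gripper value outside its range is refused whole. The fingers move at their own pace and stop on an object; "newtons" is the grip in N (left out, the last holds). Time passes only in rows, so rows that repeat a pose let the fingers close. It gives the time, the measured TCP pose, the force and the opening at its end, in the units of the state.
- get_obs(): the state, without advancing time (a new reading comes with each control period).
- camera(name): name is "scene" or "side" or "wrist"; returns the picture (400x640x3 uint8, red, green, blue); there is no depth.
- camera_info(name): a dict with "fx", "fy", "cx", "cy" (pixels), "k1" (the pictures are not rectified: a ray, as slopes to the right and down, at radius r is drawn at 1 + k1 r^2 times it, then the intrinsics apply), "R" (3x3) and "t" (3): a world point X has camera coordinates R X + t; the wrist camera has in their place "tool_from_camera" (4x4, takes a point from camera to tool coordinates, whose origin is the TCP and whose axes are the tool frame's). Camera axes: x right, y down, z forward; pixel columns grow to the right and rows downward; lengths in m; the calibration is good to about 2 mm. A picture is of the moment at which its call begins: read the wrist's pose just before it. camera_info takes no time and is no camera call.
- job_done(): hands the job in, once; it reports no verdict.
Trained networks look in the newest picture that a camera, given by its name, has taken for a name from the list of things; names that differ only in an ending like _2 or _b are one class to them, and where a whole thing is asked for, a point or a joint stands for the part that bears it (a point fixed in the world has none). Each returns a list of dicts, best first, with "p" (0 to 1); they miss things now and then, are a little off and sometimes report something else, mostly with a low value. They report only what shows in the picture. A call takes as long as a camera call.
- look_for(camera, target): "rect" ([left, top, right, bottom] in pixels, round what is visible of it).
- pinpoint(camera, target): "location" ([column, row] in pixels: a listed point, or the origin of a listed thing).
The state is a dict: "time_s": time; "joint_pos": joint angles; "qvel": joint speeds; "joint_torque": joint torques, N m; "tcp_pos": TCP position; "eef_rot": TCP orientation; "force": force on the tool from outside, world axes, zero at the start; "ft_torque": the same for the moment, N m; "opening": finger opening in m.
Only numpy, scipy, OpenCV 4.12 (cv2) and the standard library are available. Lean on these libraries where they do the work, as an engineer would, in place of code of your own. Each camera call takes 0.05 s, during which the arm holds its last target.

## Working session

There is one attempt and no reset: what is moved stays moved. The work goes in short steps, Python scripts to look and compute and a tool call to move; the robot and the scene stay as the last step left them, time stands still between calls to the robot, and variables do not carry over. Pictures are saved under pics/ and viewed, and the job is handed in when it is done.

Besides the shell and the picture viewer there is one more tool, called after "Call:" by a JSON object that holds its "name" and its "arguments", one argument or row to a line. play_rows: Moves the arm, as the interface text tells. Its arguments: {"type":"object","properties":{"moves":{"type":"array"},"newtons":{"type":"number"}},"required":["moves"]}

```bash
mkdir -p pics; ls; cat > h.py <<'E'
from bench import *
import numpy as np, cv2
from scipy.spatial.transform import Rotation as Ro
def q2R(q): return Ro.from_quat([q[1],q[2],q[3],q[0]]).as_matrix()
def cam(name,o=None):
    i=camera_info(name)
    if 'R' in i: R=np.array(i['R']);t=np.array(i['t'])
    else:
        o=o or get_obs(); T=np.array(i['tool_from_camera']); Rt=q2R(o['eef_rot'])
        Rw=Rt@T[:3,:3]; tw=Rt@T[:3,3]+np.array(o['tcp_pos']); R=Rw.T;t=-R@tw
    return i,R,t
def ray(name,px,o=None):
    i,R,t=cam(name,o)
    d=np.array([(px[0]-i['cx'])/i['fx'],(px[1]-i['cy'])/i['fy']]);u=d.copy()
    for _ in range(20): u=d/(1+i['k1']*(u@u))
    return -R.T@t, R.T@np.array([u[0],u[1],1])
def atz(name,px,z,o=None):
    c,d=ray(name,px,o); return c+d*(z-c[2])/d[2]
def tri(obs):
    A=np.zeros((3,3));b=np.zeros(3)
    for c,d in obs:
        d=d/np.linalg.norm(d);P=np.eye(3)-np.outer(d,d);A+=P;b+=P@c
    return np.linalg.solve(A,b)
def proj(name,X,o=None):
    i,R,t=cam(name,o);p=R@np.array(X)+t;u=p[:2]/p[2];u=u*(1+i['k1']*(u@u))
    return [i['fx']*u[0]+i['cx'],i['fy']*u[1]+i['cy']]
def save(im,n): cv2.imwrite('pics/'+n+'.png',im[:,:,::-1])
E
python3 - <<'E'
from h import *
o=get_obs();print(o)
for n in ['scene','side','wrist']:
    save(camera(n),n+'0')
    for k in ['link_mid','link_eye','cradle','scale']:
        r=pinpoint(n,k);print(n,k,[(np.round(a['location'],1).tolist(),round(a['p'],2)) for a in r[:3]])
E
```

```text
pics
{'time_s': 0.0, 'joint_pos': array([-0.10257295,  0.43519655,  0.02497582,  1.57408251, -0.01154793,
        1.13398392, -0.07512614]), 'qvel': array([ 0.00070933, -0.00118962, -0.001457  ,  0.0004592 ,  0.00153545,
        0.00038354,  0.00106903]), 'joint_torque': array([ 3.89017032e-04, -6.67853522e+01,  9.84863900e-01, -3.14464223e+01,
       -6.05165795e-02,  4.27553023e-02,  1.12382318e-04]), 'tcp_pos': array([ 6.24772735e-01, -5.90572094e-05,  4.03966867e-01]), 'eef_rot': array([ 7.06570806e-01, -2.94583922e-05,  7.07642343e-01, -1.02543534e-04]), 'force': array([-0.02157129, -0.27236507, -0.56621491]), 'ft_torque': array([ 0.00256281, -0.030835  , -0.00190764]), 'opening': 0.09162777377124474}
scene link_mid [([361.6, 243.1], 0.58)]
scene link_eye [([363.8, 238.9], 0.72), ([334.6, 209.9], 0.57)]
scene cradle [([300.2, 147.5], 0.52)]
scene scale [([300.8, 177.9], 0.73), ([334.1, 210.2], 0.65)]
side link_mid [([274.5, 211.5], 0.93)]
side link_eye [([295.8, 243.2], 0.62)]
side cradle [([441.9, 361.2], 0.65)]
side scale [([332.0, 298.0], 0.56)]
wrist link_mid [([215.2, 10.3], 0.71)]
wrist link_eye [([221.3, 173.1], 0.85)]
wrist cradle []
wrist scale [([241.6, 315.8], 0.56)]
```

View pics/scene0.png

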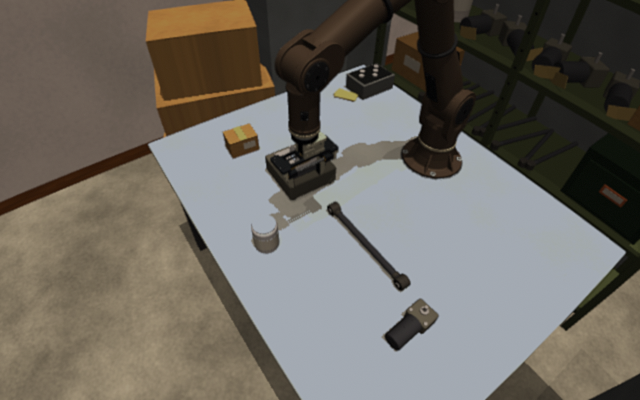

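View pics/side0.png

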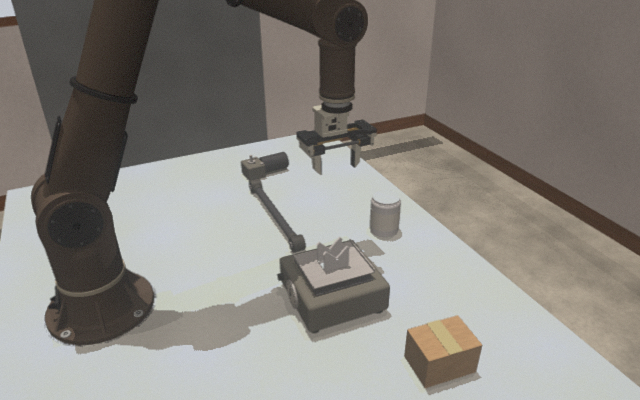

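View pics/wrist0.png

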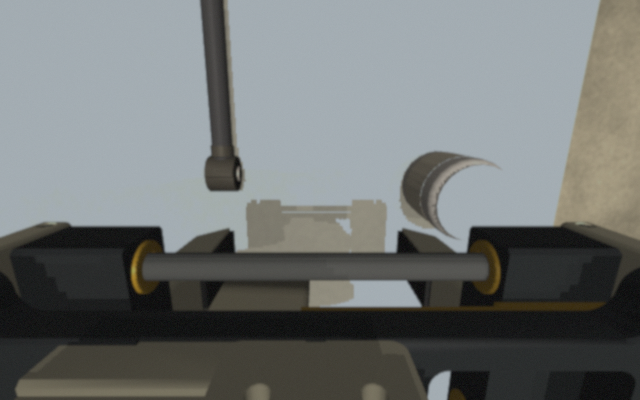

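```bash
python3 - <<'E'
from h import *
print(get_obs()['time_s'])
for n,pts in [('scene',[(334,209),(402,282)]),('side',[(256,186),(297,242)]),('wrist',[(221,173)])]:
    for p in pts: print(n,p,atz(n,p,0.022).round(3))
print('link_mid side',atz('side',(274.5,211.5),.022).round(3))
for n in ['scene','side','wrist']:
    i,R,t=cam(n);print(n,(-R.T@t).round(3))
for n in ['scene','side']:
  for k in ['link_mid','link_eye','cradle','scale','motor','tin','carton']:
    print(n,k,[(np.round(a['rect']).tolist(),round(a['p'],2)) for a in look_for(n,k)[:2]])
E
python3 - <<'E'
import cv2
a=cv2.imread('pics/side0.png')[220:340,260:400];cv2.imwrite('pics/sc.png',cv2.resize(a,None,fx=5,fy=5,interpolation=cv2.INTER_CUBIC))
a=cv2.imread('pics/scene0.png')[120:220,240:360];cv2.imwrite('pics/sc2.png',cv2.resize(a,None,fx=5,fy=5,interpolation=cv2.INTER_CUBIC))
E
```

```text
0.75
scene (334, 209) [0.512 0.015 0.022]
scene (402, 282) [0.512 0.368 0.022]
side (256, 186) [0.517 0.365 0.022]
side (297, 242) [0.516 0.016 0.022]
wrist (221, 173) [0.509 0.011 0.022]
link_mid side [0.516 0.191 0.022]
scene [1.063 0.685 1.051]
side [ 0.101 -1.043  0.826]
wrist [0.624 0.066 0.383]
scene link_mid [([326.0, 202.0, 412.0, 293.0], 0.86), ([276.0, 149.0, 317.0, 168.0], 0.53)]
scene link_eye [([327.0, 200.0, 410.0, 291.0], 0.68)]
scene cradle [([277.0, 148.0, 319.0, 169.0], 0.52)]
scene scale [([264.0, 143.0, 338.0, 202.0], 0.73)]
scene motor [([384.0, 298.0, 438.0, 351.0], 0.96)]
scene tin [([252.0, 212.0, 278.0, 254.0], 0.73), ([277.0, 152.0, 314.0, 168.0], 0.51)]
scene carton [([223.0, 125.0, 261.0, 157.0], 0.66), ([276.0, 148.0, 318.0, 169.0], 0.54)]
side link_mid [([250.0, 180.0, 306.0, 252.0], 0.56)]
side link_eye [([247.0, 181.0, 310.0, 254.0], 0.68)]
side cradle [([298.0, 239.0, 376.0, 291.0], 0.75)]
side scale [([277.0, 239.0, 390.0, 331.0], 0.62), ([404.0, 314.0, 482.0, 389.0], 0.37)]
side motor [([240.0, 154.0, 288.0, 180.0], 0.85)]
side tin [([370.0, 192.0, 398.0, 238.0], 0.69)]
side carton [([296.0, 239.0, 374.0, 288.0], 0.69), ([405.0, 314.0, 483.0, 389.0], 0.65)]
```

View pics/sc.png

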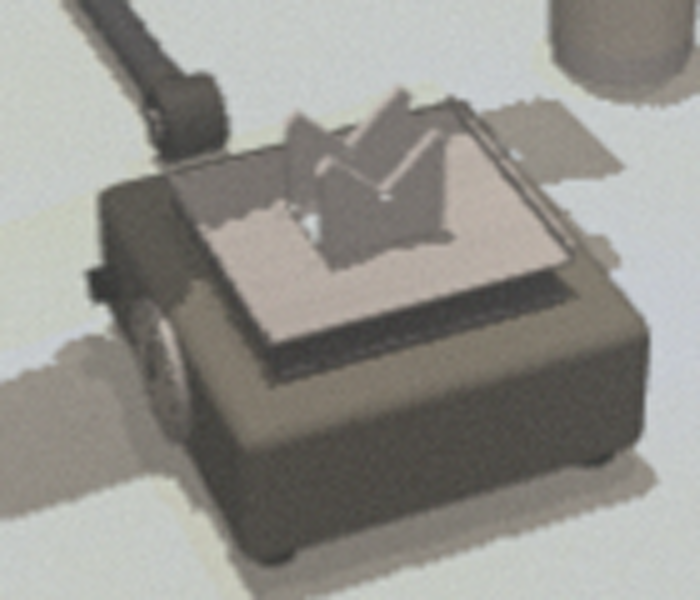

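View pics/sc2.png

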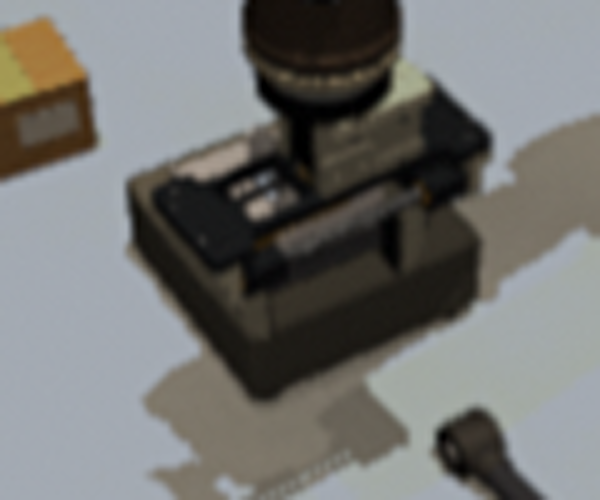

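```bash
python3 - <<'E'
from h import *
f=lambda x,y:(260+x/5,220+y/5)
for p in [(168,172),(455,100),(572,250),(270,345)]: print('pan',atz('side',f(*p),.106).round(3))
print('vnear',atz('side',f(385,192),.134).round(3),'vfar',atz('side',f(345,157),.134).round(3))
for p in [(320,165),(440,130),(290,115),(405,90)]: print('armtip',atz('side',f(*p),.16).round(3))
for p in [(265,560),(605,465)]: print('foot',atz('side',f(*p),.0).round(3))
E
```

```text
pan [ 0.446 -0.138  0.106]
pan [ 0.596 -0.144  0.106]
pan [ 0.588 -0.271  0.106]
pan [ 0.438 -0.272  0.106]
vnear [ 0.515 -0.229  0.134] vfar [ 0.51  -0.197  0.134]
armtip [ 0.482 -0.229  0.16 ]
armtip [ 0.542 -0.229  0.16 ]
armtip [ 0.486 -0.19   0.16 ]
armtip [ 0.542 -0.194  0.16 ]
foot [ 0.426 -0.29   0.   ]
foot [ 0.594 -0.302  0.   ]
```

Call:
{"name": "play_rows", "arguments": {
  "moves": [
    [[9.18,-2,2,0,0],[9.18,-5,5,0,0],[9.18,-8,8,0,0],[9.18,-10,10,0,0],[9.18,-11,11,0,0],[9.18,-11,11,0,0],[9.18,-11,11,0,0]]
  ]
}}

```text
time_s: 2.15
tcp_pos: [0.5159, 0.109, 0.405]
eef_rot: [0.707, 0.0, 0.707, -0.001]
force: [0.9, -0.3, 0.3]
opening: 0.0916
```

```bash
python3 - <<'E'
from h import *
o=get_obs();print(o['time_s'],o['tcp_pos'],o['eef_rot'],o['force'],o['ft_torque'])
save(camera('wrist'),'w1'); save(camera('scene'),'s1'); save(camera('side'),'d1')
for n in ['wrist','scene','side']:
  for k in ['link_mid','link_eye','cradle']:
    r=pinpoint(n,k);print(n,k,[(np.round(a['location'],1).tolist(),round(a['p'],2),atz(n,a['location'],.151 if k=='cradle' else .022).round(3)) for a in r[:3]])
E
```

```text
2.15 [0.51585388 0.10901929 0.40497403] [ 7.07473621e-01  2.03541517e-04  7.06739519e-01 -5.34744508e-04] [ 0.8714171  -0.31447551  0.31380406] [-0.01977871  0.00189849 -0.00156188]
wrist link_mid [([317.8, 113.4], 0.58, array([0.518, 0.189, 0.022]))]
wrist link_eye [([311.3, 254.4], 0.64, array([0.51 , 0.012, 0.022]))]
wrist cradle []
scene link_mid [([361.3, 242.8], 0.66, array([0.524, 0.183, 0.022]))]
scene link_eye [([334.3, 207.1], 0.76, array([0.506, 0.008, 0.022]))]
scene cradle [([301.0, 148.5], 0.93, array([ 0.512, -0.196,  0.151]))]
side link_mid [([275.5, 210.3], 0.71, array([0.521, 0.196, 0.022]))]
side link_eye [([293.3, 243.8], 0.66, array([0.504, 0.013, 0.022]))]
side cradle [([335.2, 247.0], 0.96, array([ 0.52 , -0.209,  0.151]))]
```

View pics/w1.png

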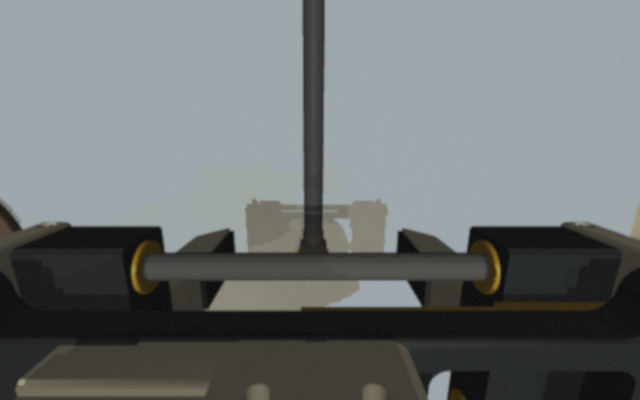

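View pics/s1.png

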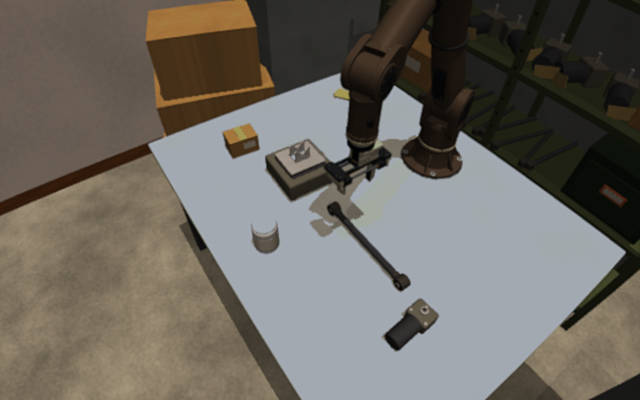

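```bash
python3 - <<'E'
from h import *
im=cv2.imread('pics/w1.png',0).astype(float)
for r in [5,60,120,160,190]:
    row=im[r,270:360]; c=np.where(row<110)[0]+270; m=(c.min()+c.max())/2; print(r,c.min(),c.max(),atz('wrist',(m,r),.022).round(4))
for f in ['s1']:
    a=cv2.imread('pics/s1.png')[130:220,255:365];cv2.imwrite('pics/s1c.png',cv2.resize(a,None,fx=6,fy=6,interpolation=cv2.INTER_CUBIC))
E
```

```text
5 303 324 [0.5127 0.3013 0.022 ]
60 303 323 [0.512  0.2472 0.022 ]
120 304 322 [0.5118 0.1827 0.022 ]
160 304 322 [0.5117 0.1362 0.022 ]
190 304 322 [0.5116 0.0992 0.022 ]
```

View pics/s1c.png

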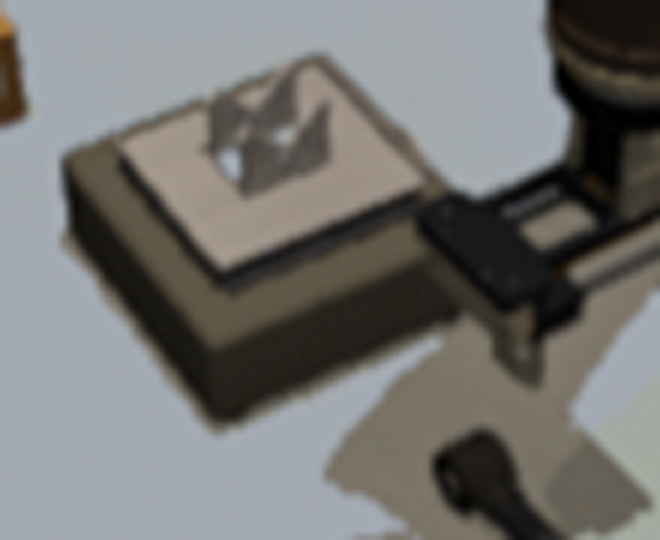

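Call:
{"name": "play_rows", "arguments": {
  "moves": [
    [[9.18,-0.4,2.5,-3,0],[9.18,-0.4,5,-6,0],[9.18,-0.4,7.5,-10,0],[9.18,-0.4,8.1,-14,0],[9.18,-0.4,8.1,-17,0],[9.18,-0.4,8.1,-19.5,0],[9.18,-0.4,8.1,-21,0],[9.18,-0.4,8.1,-22,0],[9.18,-0.4,8.1,-22.1,0],[9.18,-0.4,8.1,-22.1,0]]
  ]
}}

```text
time_s: 3.75
tcp_pos: [0.5113, 0.191, 0.1841]
eef_rot: [0.707, 0.0, 0.707, -0.0]
force: [0.0, -1.0, 0.0]
opening: 0.0918
```

```bash
python3 - <<'E'
from h import *
o=get_obs();print(o['time_s'],o['tcp_pos'],o['eef_rot'],o['force'],o['ft_torque'],o['opening'])
save(camera('scene'),'s2'); save(camera('wrist'),'w2')
f=lambda x,y:(255+x/6,130+y/6)
P=[atz('scene',f(*p),.106) for p in [(118,150),(318,55),(425,185),(225,270)]]
for p in P: print('pan',p.round(3))
print(np.mean(P,axis=0))
for p in [(270,155),(255,120)]:print(atz('scene',f(*p),.134).round(3))
E
```

```text
3.75 [0.51128277 0.19102034 0.18409282] [ 7.07240274e-01  1.05778985e-04  7.06973255e-01 -6.82186825e-06] [ 0.00567493 -0.97027064  0.01152432] [-0.01680273  0.00034684  0.00037479] 0.09180101099958073
pan [ 0.585 -0.264  0.106]
pan [ 0.432 -0.271  0.106]
pan [ 0.446 -0.133  0.106]
pan [ 0.586 -0.138  0.106]
[ 0.51253892 -0.20158922  0.106     ]
[ 0.526 -0.181  0.134]
[ 0.517 -0.213  0.134]
```

View pics/s2.png

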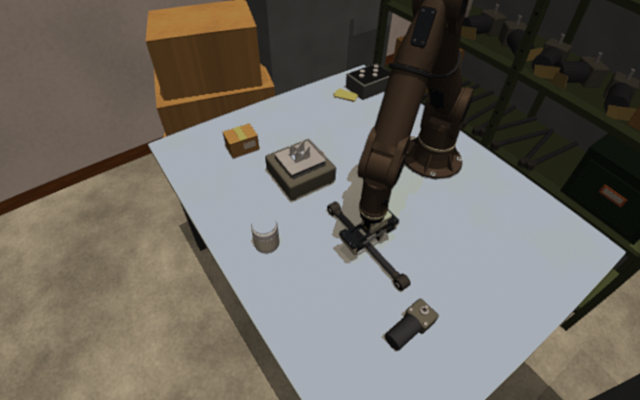

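View pics/w2.png

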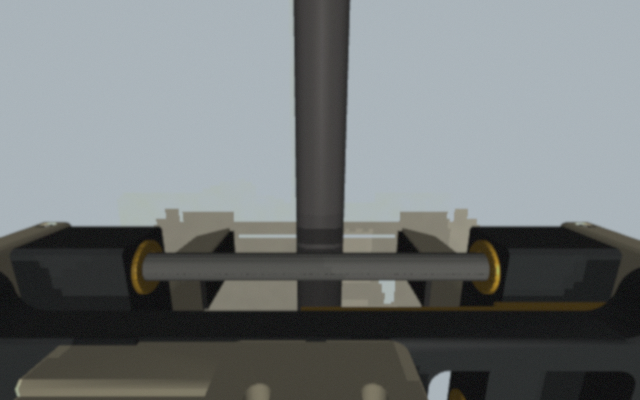

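Call:
{"name": "play_rows", "arguments": {
  "moves": [
    [[2,0,0,0,0],[2,0,0,0,0],[2,0,0,0,0],[2,0,0,0,0],[2,0,0,0,0],[2,0,0,0,0],[2,0,0,0,0],[2,0,0,0,0]]
  ],
  "newtons": 30
}}

```text
time_s: 4.65
tcp_pos: [0.5115, 0.1911, 0.1846]
eef_rot: [0.708, 0.0, 0.707, 0.0]
force: [1.4, 0.4, 0.4]
opening: 0.0325
```

```bash
python3 - <<'E'
from h import *
o=get_obs();print(o['time_s'],o['tcp_pos'],o['force'],o['ft_torque'],o['opening'])
E
```

```text
4.65 [0.51148518 0.19108674 0.18460935] [1.35056005 0.44212614 0.35543822] [0.0045783  0.01420441 0.0289089 ] 0.032469091508772883
```

Call:
{"name": "play_rows", "arguments": {
  "moves": [
    [[0,0,0,0,0],[0,0,0,0,0],[0,0,0,0,0],[0,0,0,0,0],[0,0,0,0,0]]
  ]
}}

```text
time_s: 5.15
tcp_pos: [0.5118, 0.1912, 0.1847]
eef_rot: [0.708, 0.0, 0.706, 0.0]
force: [3.4, 0.0, -1.9]
opening: 0.0235
```

```bash
python3 - <<'E'
from h import *
o=get_obs();print(o['time_s'],o['tcp_pos'],o['force'],o['ft_torque'],o['opening'])
E
```

```text
5.15 [0.51176355 0.19116103 0.1846971 ] [ 3.42519149  0.02774661 -1.88731645] [ 0.09803658 -0.6452964   0.06715741] 0.02349883739371634
```

Call:
{"name": "play_rows", "arguments": {
  "moves": [
    [[0,0,0,0.2,0],[0,0,0,0.5,0],[0,0,0,0.9,0],[0,0,0,1.3,0],[0,0,0,1.5,0],[0,0,0,1.5,0],[0,0,0,1.5,0],[0,0,0,1.5,0]]
  ]
}}

```text
time_s: 5.95
tcp_pos: [0.5117, 0.1912, 0.1996]
eef_rot: [0.708, 0.0, 0.706, 0.0]
force: [-0.6, -0.7, -7.0]
opening: 0.0229
```

```bash
python3 - <<'E'
from h import *
o=get_obs();print(o['time_s'],o['tcp_pos'],o['force'],o['ft_torque'],o['opening'])
save(camera('scene'),'s3');save(camera('side'),'d3')
a=cv2.imread('pics/s3.png')[180:310,310:430];b=cv2.imread('pics/d3.png')[170:260,230:330]
cv2.imwrite('pics/s3c.png',np.hstack([cv2.resize(a,(400,433)),cv2.resize(b,(400,433))]))
E
```

```text
5.95 [0.51166759 0.19116376 0.19957759] [-0.62866526 -0.72338509 -7.02619792] [0.13106504 0.0920932  0.00462754] 0.022891964880788682
```

View pics/s3c.png

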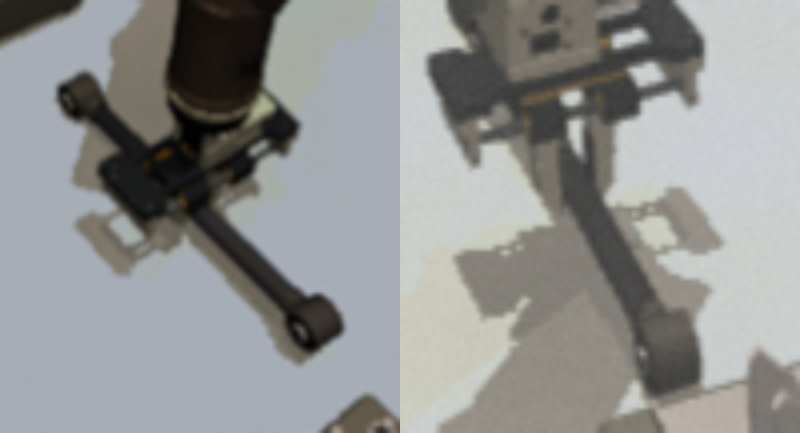

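Call:
{"name": "play_rows", "arguments": {
  "moves": [
    [[0,0,0,-0.5,0],[0,0,0,-1.0,0],[0,0,0,-1.4,0],[0,0,0,-1.55,0],[0,0,0,-1.55,0],[3.5,0,0,-1.5,0],[5,0,0,-1.5,0],[5,0,0,-1.5,0]]
  ]
}}

```text
time_s: 6.85
tcp_pos: [0.512, 0.191, 0.1846]
eef_rot: [0.708, 0.0, 0.706, 0.0]
force: [0.1, 1.0, -0.3]
opening: 0.0426
```

```bash
python3 - <<'E'
from h import *
o=get_obs();print(o['time_s'],o['tcp_pos'],o['force'],o['ft_torque'],o['opening'])
E
```

```text
6.85 [0.5119517  0.19103563 0.18464549] [ 0.0508135   1.02603631 -0.34175425] [-0.0076034   0.03586932  0.01119506] 0.04258561643944571
```

Call:
{"name": "play_rows", "arguments": {
  "moves": [
    [[5,0,-1.5,0,0],[5,0,-3.5,0,0],[5,0,-5,0,0],[5,0,-5,0,0],[0,0,-5,0,0],[0,0,-5,0,0],[0,0,-5,0,0],[0,0,-5,0,0],[0,0,-5,0,0],[0,0,-5,0,0]]
  ]
}}

```text
time_s: 7.85
tcp_pos: [0.5119, 0.1417, 0.1847]
eef_rot: [0.708, 0.0, 0.706, 0.001]
force: [-0.3, 2.6, 0.4]
opening: 0.0229
```

Call:
{"name": "play_rows", "arguments": {
  "moves": [
    [[0,0,0,0,0],[0,0,0,0.2,0],[0,0,0,0.5,0],[0,0,0,0.9,0],[0,0,0,1.3,0],[0,0,0,1.5,0],[0,0,0,1.5,0],[0,0,0,1.5,0],[0,0,0,1.5,0]]
  ]
}}

```text
time_s: 8.75
tcp_pos: [0.5118, 0.1416, 0.1995]
eef_rot: [0.708, 0.0, 0.706, 0.001]
force: [-0.2, -0.6, -8.5]
opening: 0.0233
```

```bash
python3 - <<'E'
from h import *
o=get_obs();print(o['time_s'],o['tcp_pos'],o['force'],o['ft_torque'],o['opening'])
save(camera('scene'),'s4');save(camera('side'),'d4')
for _ in range(3):
  camera('side');o=get_obs();print(o['force'],o['ft_torque'])
a=cv2.imread('pics/s4.png')[180:310,310:430];b=cv2.imread('pics/d4.png')[170:260,230:330]
cv2.imwrite('pics/s4c.png',np.hstack([cv2.resize(a,(400,433)),cv2.resize(b,(400,433))]))
E
```

```text
8.75 [0.51177429 0.14164788 0.19952855] [-0.17767338 -0.60153029 -8.47147925] [ 0.12065662  0.05070536 -0.05297884] 0.023333451040842543
[ 0.8239781   0.19941094 -8.2769079 ] [0.04740635 0.0060413  0.00718104]
[ 0.10406896  0.17728077 -8.7319067 ] [ 0.07662691 -0.04133083  0.01364981]
[-0.05605527 -0.22827416 -8.72897817] [ 0.10241425  0.02601391 -0.01031914]
```

View pics/s4c.png

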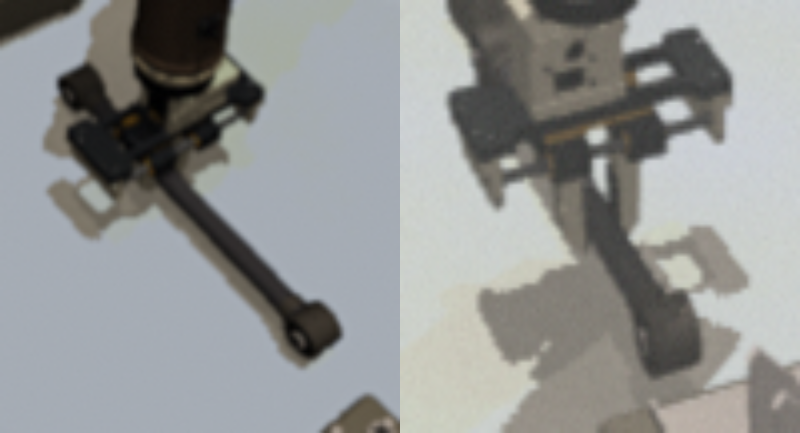

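```bash
python3 - <<'E'
from h import *
for z in [.022,.037,.052]: print(z,np.round(proj('scene',(.512,.3675,z)),1),np.round(proj('scene',(.512,.0135,z)),1),np.round(proj('side',(.512,.0135,z)),1),np.round(proj('side',(.512,.3675,z)),1))
def show(n,c,a,b,c2,d):
  ims=[cv2.resize(cv2.imread(f'pics/{n}{i}.png')[c-22:c+22,a-22:a+22],(260,260),interpolation=cv2.INTER_CUBIC) for i in b]
  return np.hstack(ims)
r=[show('s',283,401,[1,3,4],0,0),show('d',242,297,[1,3,4],0,0)]
cv2.imwrite('pics/cmp.png',np.vstack(r))
E
```

```text
0.022 [401.8 281.8] [333.9 208.7] [296.  242.9] [254.3 186. ]
0.037 [402.8 279.4] [334.1 206. ] [295.8 238.4] [254. 182.]
0.052 [403.7 276.9] [334.3 203.2] [295.6 233.8] [253.6 177.9]
```

View pics/cmp.png

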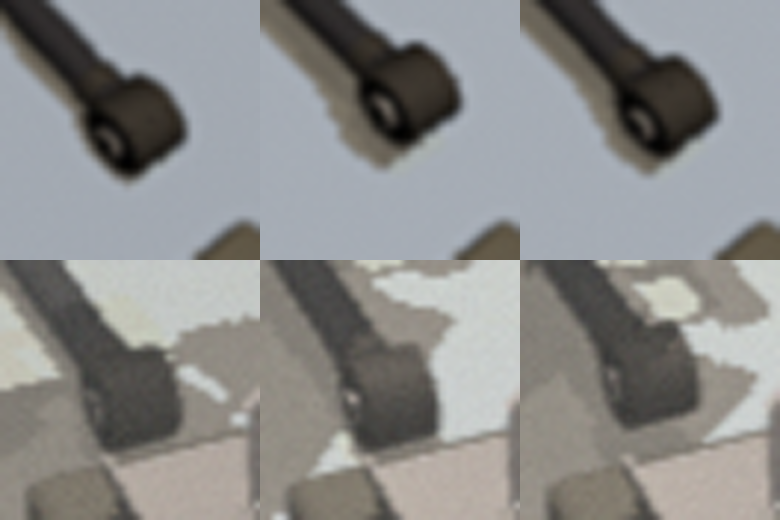

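Call:
{"name": "play_rows", "arguments": {
  "moves": [
    [[0,0,0,-0.5,0],[0,0,0,-1.0,0],[0,0,0,-1.4,0],[0,0,0,-1.55,0],[0,0,0,-1.55,0],[3.5,0,0,-1.5,0],[4,0,0,-1.5,0],[4,0,-0.4,-1.5,0],[4,0,-0.9,-1.5,0],[4,0,-0.9,-1.5,0]]
  ]
}}

```text
time_s: 10.0
tcp_pos: [0.512, 0.1316, 0.1845]
eef_rot: [0.708, 0.001, 0.706, -0.0]
force: [1.1, 0.4, -0.9]
opening: 0.0399
```

Call:
{"name": "play_rows", "arguments": {
  "moves": [
    [[0,0,0,0,0],[0,0,0,0,0],[0,0,0,0,0],[0,0,0,0,0],[0,0,0,0,0],[0,0,0,0,0]]
  ]
}}

```text
time_s: 10.6
tcp_pos: [0.5119, 0.1316, 0.1845]
eef_rot: [0.708, 0.001, 0.706, -0.0]
force: [-0.6, -0.6, 2.3]
opening: 0.0232
```

Call:
{"name": "play_rows", "arguments": {
  "moves": [
    [[0,0,0,0.2,0],[0,0,0,0.5,0],[0,0,0,0.9,0],[0,0,0,1.3,0],[0,0,0,1.5,0],[0,0,0,1.5,0],[0,0,0,1.5,0],[0,0,0,1.5,0]]
  ]
}}

```text
time_s: 11.4
tcp_pos: [0.5118, 0.1316, 0.1994]
eef_rot: [0.708, 0.0, 0.706, -0.0]
force: [0.1, -0.0, -9.3]
opening: 0.0235
```

```bash
python3 - <<'E'
from h import *
o=get_obs();print(o['time_s'],o['tcp_pos'],o['force'],o['ft_torque'],o['opening'])
save(camera('scene'),'s5');save(camera('side'),'d5')
L=[]
for _ in range(8):
  camera('side');o=get_obs();L.append(np.r_[o['force'],o['ft_torque']])
print(np.round(L,3));print(np.mean(L,0))
def show(n,c,a,b):
  return np.hstack([cv2.resize(cv2.imread(f'pics/{n}{i}.png')[c-22:c+22,a-22:a+22],(260,260),interpolation=cv2.INTER_CUBIC) for i in b])
cv2.imwrite('pics/cmp2.png',np.vstack([show('s',283,401,[1,4,5]),show('d',242,297,[1,4,5])]))
E
```

```text
11.4 [0.51176671 0.13155979 0.19940181] [ 0.08350708 -0.02546975 -9.28667513] [-0.01101113  0.0144086   0.00038093] 0.02347579671948826
[[-2.030e-01  8.600e-02 -9.235e+00 -2.000e-03  3.500e-02  3.500e-02]
 [ 6.650e-01 -5.940e-01 -8.695e+00 -3.700e-02  4.000e-03 -1.200e-02]
 [ 4.230e-01  1.700e-01 -9.418e+00 -1.000e-02 -2.400e-02  3.900e-02]
 [-7.370e-01 -1.340e-01 -9.028e+00 -5.500e-02 -9.000e-03  3.300e-02]
 [ 1.070e-01  1.678e+00 -8.656e+00 -2.000e-02  6.600e-02 -1.800e-02]
 [-5.960e-01 -3.030e-01 -8.638e+00 -6.500e-02  2.500e-02 -2.400e-02]
 [-2.680e-01  4.990e-01 -9.178e+00  6.300e-02  9.000e-03 -1.000e-02]
 [ 3.370e-01 -2.760e-01 -8.430e+00  0.000e+00  3.800e-02  3.500e-02]]
[-0.03393854  0.140854   -8.91007184 -0.01580963  0.01792439  0.00960967]
```

View pics/cmp2.png

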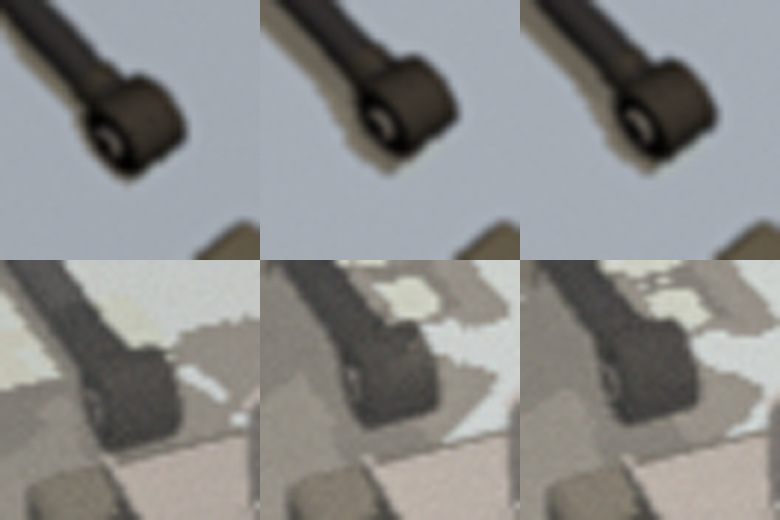

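```bash
python3 - <<'E'
from h import *
a=cv2.imread('pics/d5.png')[230:290,300:380];cv2.imwrite('pics/dc5.png',cv2.resize(a,None,fx=10,fy=10,interpolation=cv2.INTER_CUBIC))
a=cv2.imread('pics/s5.png')[135:180,270:330];cv2.imwrite('pics/sc5.png',cv2.resize(a,None,fx=13,fy=13,interpolation=cv2.INTER_CUBIC))
S=pinpoint('scene','cradle')[0];D=pinpoint('side','cradle')[0];print(S,D)
print(tri([ray('scene',S['location']),ray('side',D['location'])]), tri([ray('scene',(301,148.5)),ray('side',(335.2,247))]))
E
```

```text
{'location': [243.5, 147.4], 'p': 0.67} {'location': [336.7, 248.7], 'p': 0.63}
[ 0.60261809 -0.25983219  0.16170634] [ 0.51623447 -0.20182431  0.14819556]
```

View pics/dc5.png

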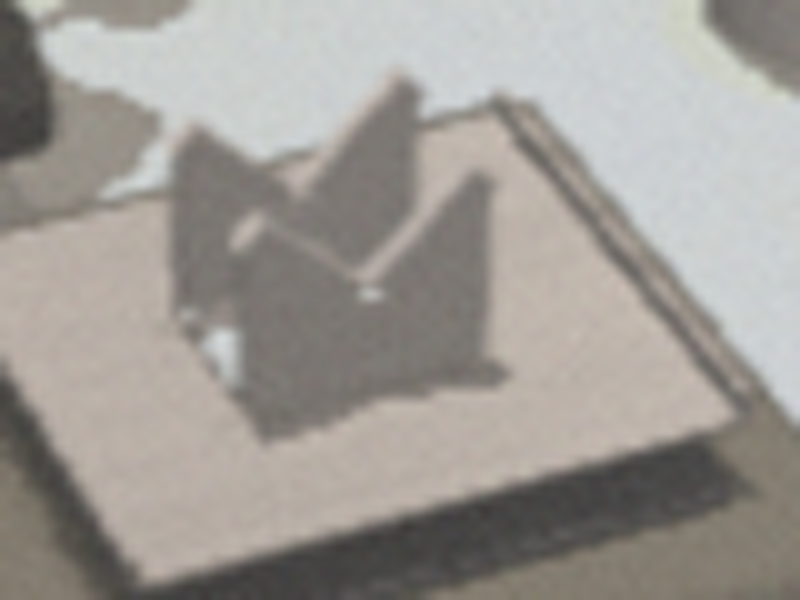

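View pics/sc5.png

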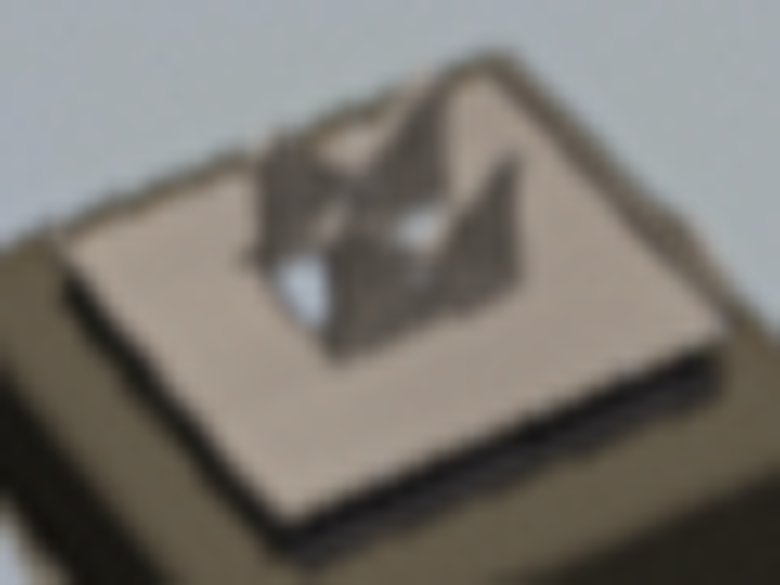

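```bash
python3 - <<'E'
from h import *
from scipy.optimize import least_squares
F=[('side',(265,440),(-32,-22,106)),('side',(490,378),(32,-22,106)),('side',(365,285),(0,-22,134)),('side',(490,185),(32,-22,160)),('side',(178,320),(-32,17,106)),
('side',(145,588),(-75,-65,106)),('side',(745,415),(75,-65,106)),('side',(498,100),(75,65,106)),
('scene',(60,245),(75,-65,106)),('scene',(500,55),(-75,-65,106)),('scene',(725,335),(-75,65,106)),('scene',(285,525),(75,65,106)),
('scene',(335,360),(32,22,106)),('scene',(520,288),(-32,22,106)),('scene',(517,155),(-32,22,160)),('scene',(265,262),(32,-17,106))]
px=lambda n,p:(300+p[0]/10,230+p[1]/10) if n=='side' else (270+p[0]/13,135+p[1]/13)
def res(v,sel=None,full=False):
    out=[]
    for n,p,m in F:
        if sel and n!=sel: continue
        c,s=np.cos(v[2]),np.sin(v[2]);m=np.array(m)/1000
        X=(v[0]+c*m[0]-s*m[1],v[1]+s*m[0]+c*m[1],m[2]+(v[3] if len(v)>3 else 0))
        out.append(np.array(proj(n,X))-px(n,p))
    return np.array(out) if full else np.concatenate(out)
for sel in [None,'side','scene']:
  for v0 in ([.51,-.2,0],[.51,-.2,0,0]):
    r=least_squares(res,v0,args=(sel,),loss='soft_l1');print(sel,np.round(r.x,4),np.degrees(r.x[2]).round(2),np.sqrt(np.mean(r.fun**2)).round(2))
r=least_squares(res,[.51,-.2,0],loss='soft_l1');print(res(r.x,full=True).round(1).tolist())
E
```

```text
None [ 0.5137 -0.2074 -0.0322] -1.84 1.24
None [ 0.5141 -0.2066 -0.032  -0.0019] -1.83 1.17
side [ 0.514  -0.2092 -0.0254] -1.46 1.23
side [ 0.5261 -0.1863 -0.0299 -0.0208] -1.71 1.11
scene [ 0.5124 -0.2038 -0.0475] -2.72 0.83
scene [ 0.4973 -0.228  -0.0493 -0.026 ] -2.82 0.78
[[-3.1, -1.7], [0.0, -2.6], [-0.1, 0.3], [0.6, -2.5], [-1.1, 0.5], [-1.6, 0.0], [0.1, -0.3], [-0.4, 0.7], [-1.7, -0.4], [-1.2, 0.6], [0.1, -1.6], [-1.5, -1.0], [-1.0, 0.2], [-0.3, -0.5], [-0.0, -1.5], [-1.0, 1.6]]
```

Call:
{"name": "play_rows", "arguments": {
  "moves": [
    [[0,0,0,0,0],[0,0,0,0.7,0],[0,0,0,2,0],[0,0,0,4,0],[0,0,0,6,0],[0,0,0,8,0],[0,0,0,10,0],[0,0,0,11.2,0],[0,0,0,11.8,0],[0,0,0,12,0]]
  ],
  "newtons": 45
}}

```text
time_s: 13.0
tcp_pos: [0.5118, 0.1315, 0.3201]
eef_rot: [0.708, 0.001, 0.706, -0.0]
force: [0.1, 0.4, -8.8]
opening: 0.0226
```

```bash
python3 - <<'E'
from h import *
o=get_obs();print(o['time_s'],o['tcp_pos'],o['eef_rot'],o['force'],o['ft_torque'],o['opening'])
save(camera('scene'),'s6');save(camera('side'),'d6')
cv2.imwrite('pics/c6.png',np.vstack([cv2.imread('pics/s6.png')[100:330,150:550],cv2.imread('pics/d6.png')[80:360,150:550]]))
E
```

```text
13.0 [0.5118306  0.13154177 0.32014611] [ 7.08123461e-01  5.84130892e-04  7.06088396e-01 -3.07894097e-06] [ 0.14955713  0.44904081 -8.77303774] [0.02605524 0.03490063 0.03989722] 0.02263640326966835
```

View pics/c6.png

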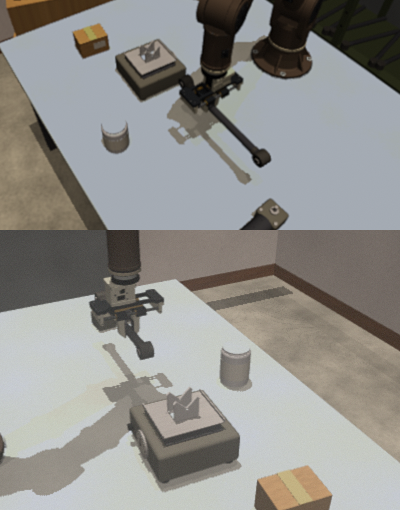

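Call:
{"name": "play_rows", "arguments": {
  "moves": [
    [[0,0,-0.3,1.5,0],[0,0,-1,3,0],[0,0,-2.5,4.5,0],[0,0,-4.5,5,0],[0,0,-7,5,0],[0,0,-9.5,5,0],[0,0.1,-12,5,0],[0,0.1,-14.5,5,0],[0,0.2,-17,5,0],[0,0.2,-19.5,5,0]]
  ]
}}

```text
time_s: 14.1
tcp_pos: [0.5133, -0.0645, 0.3681]
eef_rot: [0.707, 0.0, 0.707, -0.0]
force: [0.4, -0.0, -8.8]
opening: 0.0226
```

Call:
{"name": "play_rows", "arguments": {
  "moves": [
    [[0,0,-2.5,0,0],[0,0,-5,0,-0.1],[0,0,-7.5,0,-0.2],[0,0,-10,0,-0.3],[0,0,-12,0,-0.4],[0,0,-13.3,0,-0.4],[0,0,-14,0,-0.4],[0,0,-14.3,0,-0.4],[0,0,-14.3,0,-0.4]]
  ]
}}

```text
time_s: 15.0
tcp_pos: [0.5134, -0.2069, 0.3678]
eef_rot: [0.707, 0.013, 0.707, -0.012]
force: [-0.7, 0.6, -9.4]
opening: 0.0231
```

```bash
python3 - <<'E'
from h import *
o=get_obs();print(o['time_s'],o['tcp_pos'],o['eef_rot'],Ro.from_matrix(q2R(o['eef_rot'])).as_euler('zyx',degrees=True),o['force'],o['ft_torque'],o['opening'])
save(camera('scene'),'s7');save(camera('side'),'d7');save(camera('wrist'),'w7')
cv2.imwrite('pics/c7.png',cv2.resize(cv2.imread('pics/d7.png')[150:350,220:470],None,fx=3,fy=3,interpolation=cv2.INTER_CUBIC))
cv2.imwrite('pics/c7s.png',cv2.resize(cv2.imread('pics/s7.png')[80:250,220:430],None,fx=3.5,fy=3.5,interpolation=cv2.INTER_CUBIC))
E
```

```text
15.0 [ 0.51340874 -0.20694326  0.36780545] [ 0.70665331  0.01267302  0.70734444 -0.01201371] [-91.57691214  87.99878633  91.63034318] [-0.74582411  0.62649329 -9.37519236] [0.04085692 0.01090156 0.00543359] 0.023110922149983434
```

View pics/c7.png

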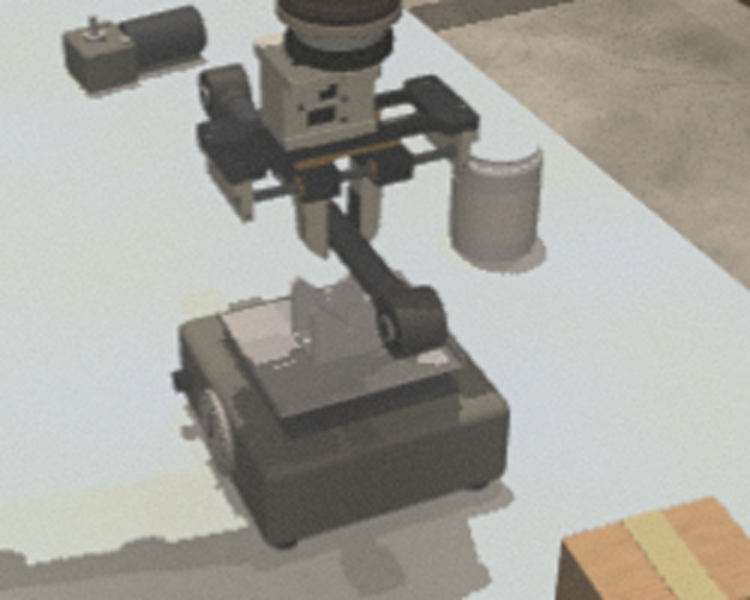

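View pics/c7s.png

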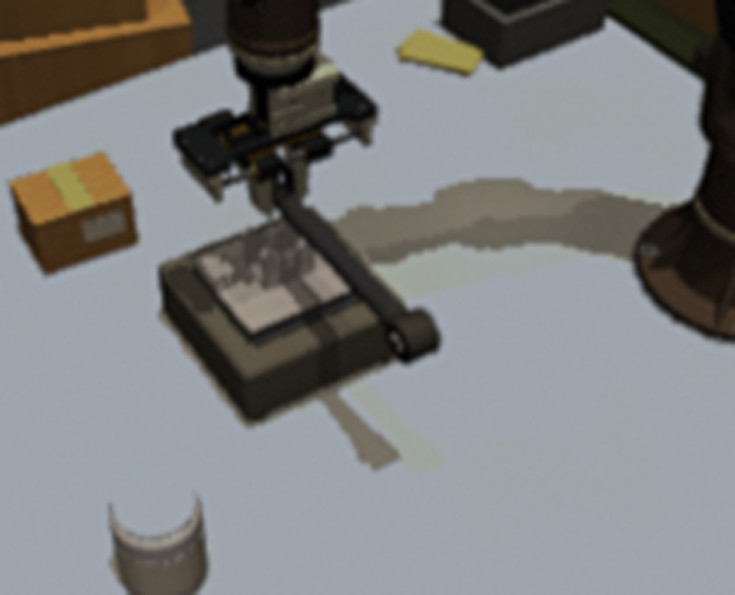

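View pics/w7.png

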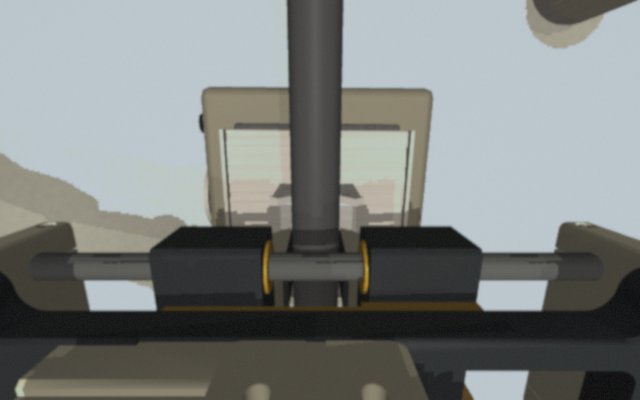

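```bash
python3 - <<'E'
from h import *
o=get_obs();print(o['time_s'],o['tcp_pos'])
for n,p,z in [('pan',(223,129),.106),('pan',(411,129),.106),('panL low',(227,220),.106),('panR low',(405,225),.106),('hous',(207,92),.085),('hous',(430,92),.085)]:
    print(n,p,atz('wrist',p,z).round(4))
X=np.array([.5134,-.2069,.205]);print('axis above grip+150',proj('wrist',X+[0,.15,0]),'+50',proj('wrist',X+[0,.06,0]))
cv2.imwrite('pics/w7c.png',cv2.resize(cv2.imread('pics/w7.png')[80:310,190:450],None,fx=3,fy=2.6,interpolation=cv2.INTER_CUBIC))
E
```

```text
15.15 [ 0.51352986 -0.20637998  0.36807425]
pan (223, 129) [ 0.4428 -0.14    0.106 ]
pan (411, 129) [ 0.59   -0.1452  0.106 ]
panL low (227, 220) [ 0.4379 -0.2146  0.106 ]
panR low (405, 225) [ 0.5884 -0.2243  0.106 ]
hous (207, 92) [ 0.4265 -0.1099  0.085 ]
hous (430, 92) [ 0.6109 -0.1163  0.085 ]
axis above grip+150 [np.float64(303.4186720538737), np.float64(-94.6859336700621)] +50 [np.float64(312.0626692217221), np.float64(140.38560378767642)]
```

View pics/w7c.png

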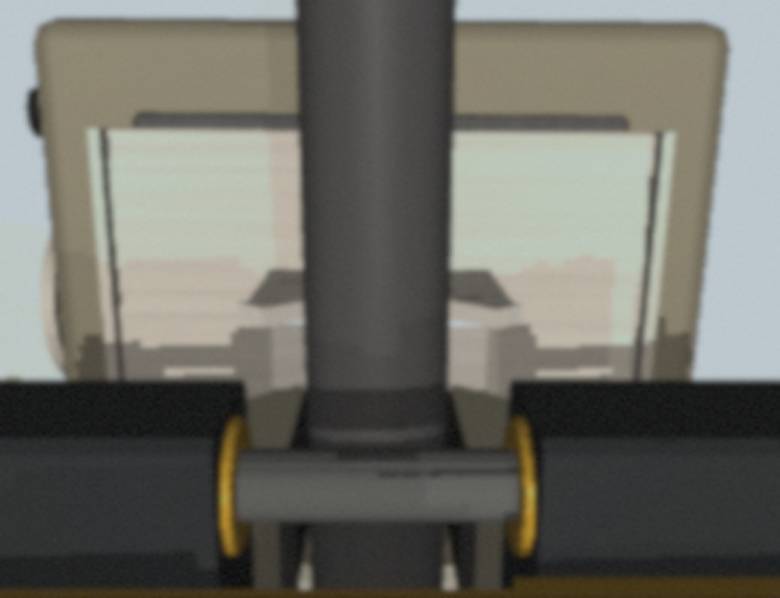

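```bash
python3 - <<'E'
from h import *
for p in [(273,204),(362,204)]: print(atz('wrist',p,.160).round(4))
for dy in (-22,-17,17,22): print(dy,[np.round(proj('wrist',(.514+dx/1000+.035*dy/1000,-.2075+dy/1000-.035*dx/1000,.160))) for dx in(-32,32)])
E
```

```text
[ 0.4861 -0.1883  0.16  ]
[ 0.5436 -0.1903  0.16  ]
-22 [array([270., 261.]), array([364., 261.])]
-17 [array([270., 255.]), array([364., 255.])]
17 [array([268., 206.]), array([367., 206.])]
22 [array([267., 198.]), array([367., 198.])]
```

Call:
{"name": "play_rows", "arguments": {
  "moves": [
    [[0,0.1,-0.1,-0.8,0],[0,0.1,-0.1,-2,0],[0,0.1,-0.1,-3.2,0],[0,0.1,-0.1,-4.0,0],[0,0.1,-0.1,-4.5,0],[0,0.1,-0.1,-4.8,0],[0,0.1,-0.1,-4.9,0],[0,0.1,-0.1,-4.9,0]]
  ]
}}

```text
time_s: 15.95
tcp_pos: [0.5146, -0.2075, 0.3192]
eef_rot: [0.707, 0.012, 0.707, -0.012]
force: [0.3, -0.4, -8.8]
opening: 0.0227
```

```bash
python3 - <<'E'
from h import *
o=get_obs();print(o['time_s'],o['tcp_pos'],o['force'],o['ft_torque'],o['opening'])
save(camera('scene'),'s8');save(camera('side'),'d8')
cv2.imwrite('pics/c8.png',cv2.resize(cv2.imread('pics/d8.png')[190:310,270:400],None,fx=4.5,fy=4.5,interpolation=cv2.INTER_CUBIC))
cv2.imwrite('pics/c8s.png',cv2.resize(cv2.imread('pics/s8.png')[110:210,250:370],None,fx=5,fy=5,interpolation=cv2.INTER_CUBIC))
E
```

```text
15.95 [ 0.51463017 -0.20746041  0.31919959] [ 0.25668868 -0.43898064 -8.78661293] [0.00267441 0.0119925  0.03383594] 0.02270586312954415
```

View pics/c8.png

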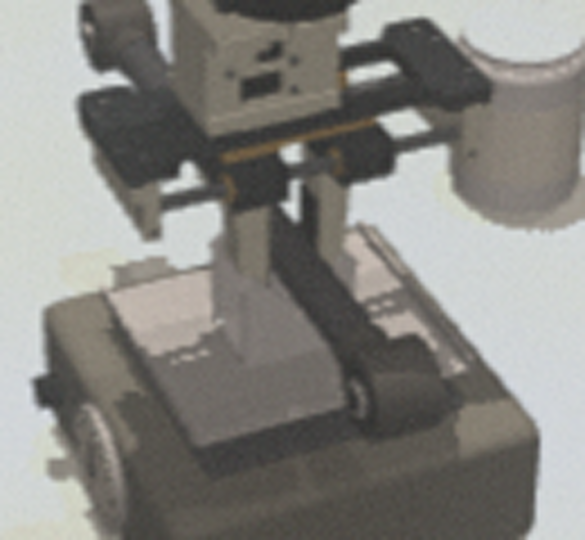

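View pics/c8s.png

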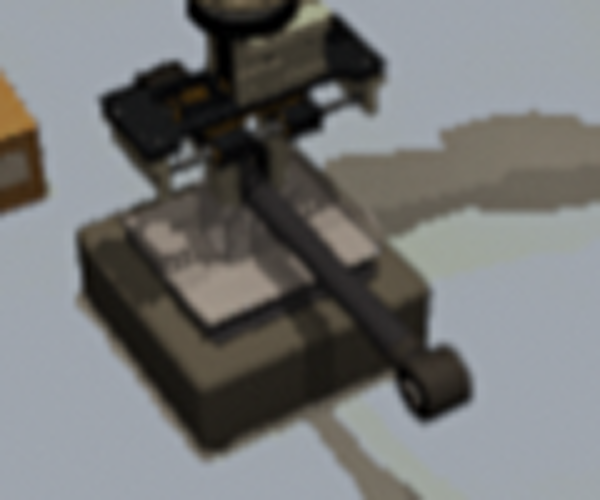

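Call:
{"name": "play_rows", "arguments": {
  "moves": [
    [[0,0,0,-0.1,0],[0,0,0,-0.2,0],[0,0,0,-0.3,0],[0,0,0,-0.4,0],[0,0,0,-0.5,0],[0,0,0,-0.6,0],[0,0,0,-0.65,0],[0,0,0,-0.7,0],[0,0,0,-0.7,0],[0,0,0,-0.7,0]]
  ]
}}

```text
time_s: 17.05
tcp_pos: [0.5147, -0.2074, 0.3126]
eef_rot: [0.707, 0.012, 0.707, -0.012]
force: [-1.8, 0.5, -4.9]
opening: 0.0229
```

```bash
python3 - <<'E'
from h import *
o=get_obs();print(o['time_s'],o['tcp_pos'],o['force'],o['ft_torque'],o['opening'])
E
```

```text
17.05 [ 0.51465861 -0.20744943  0.3125854 ] [-1.80074056  0.50800411 -4.88199855] [0.09794435 0.31606256 0.01645665] 0.022887410854597584
```

Call:
{"name": "play_rows", "arguments": {
  "moves": [
    [[0,-0.05,0,-0.05,0],[0,-0.1,0,-0.1,0],[0,-0.1,0,-0.15,0],[0,-0.1,0,-0.15,0],[0,-0.1,0,-0.15,0]]
  ]
}}

```text
time_s: 17.55
tcp_pos: [0.5139, -0.2075, 0.3113]
eef_rot: [0.707, 0.012, 0.707, -0.012]
force: [-1.1, 0.4, -3.1]
opening: 0.0226
```

```bash
python3 - <<'E'
from h import *
o=get_obs();print(o['time_s'],o['tcp_pos'],o['force'],o['ft_torque'],o['opening'])
E
```

```text
17.55 [ 0.51385795 -0.20753929  0.31125076] [-1.09075827  0.36790113 -3.07320135] [-0.01540212 -0.07304954  0.03734686] 0.022637760746389186
```

Call:
{"name": "play_rows", "arguments": {
  "moves": [
    [[0,0,0,-0.05,0],[0,0,0,-0.1,0],[0,0,0,-0.12,0],[0,0,0,-0.12,0],[0,0,0,-0.12,0]]
  ]
}}

```text
time_s: 18.05
tcp_pos: [0.5139, -0.2075, 0.3101]
eef_rot: [0.707, 0.012, 0.707, -0.012]
force: [-0.8, 1.1, -0.8]
opening: 0.0229
```

Call:
{"name": "play_rows", "arguments": {
  "moves": [
    [[0,0,0,0,0],[0,0,0,0,0],[0,0,0,0,0],[2.6,0,0,0,0],[2.8,0,0,0,0],[3.0,0,0,0,0],[3.5,0,0,0,0]]
  ],
  "newtons": 5
}}

```text
time_s: 18.75
tcp_pos: [0.5141, -0.2076, 0.3102]
eef_rot: [0.708, 0.012, 0.706, -0.012]
force: [-0.1, 0.1, 0.0]
opening: 0.0336
```

```bash
python3 - <<'E'
from h import *
o=get_obs();print(o['time_s'],o['tcp_pos'],o['force'],o['ft_torque'],o['opening'])
save(camera('side'),'d9');save(camera('wrist'),'w9')
cv2.imwrite('pics/c9.png',cv2.resize(cv2.imread('pics/d9.png')[190:310,250:400],None,fx=4.5,fy=4.5,interpolation=cv2.INTER_CUBIC))
E
```

```text
18.75 [ 0.51405698 -0.20755446  0.31023697] [-0.08638171  0.05949608  0.00796538] [-0.0697181  -0.02314166  0.00775931] 0.03356136890831738
```

View pics/c9.png

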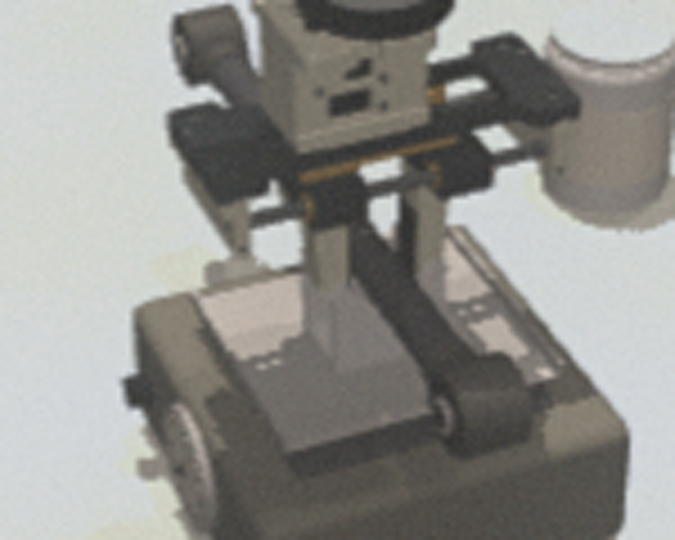

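View pics/w9.png

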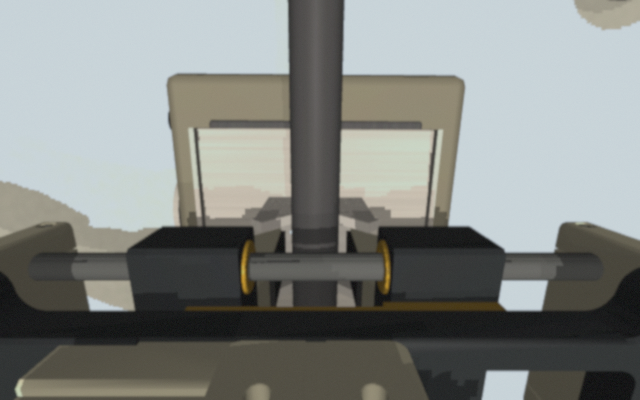

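Call:
{"name": "play_rows", "arguments": {
  "moves": [
    [[6,0,0,0,0],[6,0,0,0,0],[6,0,0,0,0],[6,0,0,0.5,0],[6,0,0,1.5,0],[6,0,0,3,0],[6,0,0,5,0],[6,0,0,8,0],[6,0,0,11,0],[6,0,0,13,0]]
  ]
}}

```text
time_s: 19.85
tcp_pos: [0.514, -0.2077, 0.4434]
eef_rot: [0.709, 0.012, 0.705, -0.012]
force: [0.5, 0.5, 0.6]
opening: 0.0603
```

Call:
{"name": "play_rows", "arguments": {
  "moves": [
    [[6,0,0,2,0],[6,0,0,4,0],[6,0,0,5,0],[6,0,0,5,0],[6,0,0,5,0]]
  ]
}}

```text
time_s: 20.35
tcp_pos: [0.5138, -0.2076, 0.4929]
eef_rot: [0.708, 0.012, 0.706, -0.012]
force: [-0.4, -0.2, -0.3]
opening: 0.06
```

```bash
python3 - <<'E'
from h import *
o=get_obs();print(o['time_s'],o['tcp_pos'],o['force'],o['opening'])
save(camera('side'),'d10');save(camera('scene'),'s10');save(camera('side'),'d11')
a=cv2.absdiff(cv2.imread('pics/d10.png'),cv2.imread('pics/d11.png'));print('diff',a.max(),a[190:310,230:400].mean())
cv2.imwrite('pics/c10.png',np.vstack([cv2.resize(cv2.imread('pics/d10.png')[170:320,220:420],None,fx=2,fy=2),cv2.resize(cv2.imread('pics/s10.png')[110:260,220:420],None,fx=2,fy=2)]))
for y,n in ((-.119,'-y eye'),(.237,'+y eye')):
  for z in(.137,.147,.157): print(n,z,np.round(proj('side',(.514+.03*y,-.2075+y,z)),1),np.round(proj('scene',(.514+.03*y,-.2075+y,z)),1))
for k in ['motor','tin','carton']: print(k,[np.round(look_for(c,k)[0]['rect']) for c in('scene','side')])
E
```

```text
20.35 [ 0.5138284  -0.2075881   0.49288284] [-0.41226299 -0.18763749 -0.32701371] 0.060036587014146284
diff 54 2.014362745098039
-y eye 0.137 [356.1 283.5] [282.9 132.4]
-y eye 0.147 [356.2 279.7] [282.7 130.4]
-y eye 0.157 [356.4 276. ] [282.6 128.3]
+y eye 0.137 [295.4 203.2] [336.2 190.5]
+y eye 0.147 [295.3 199.9] [336.3 188.4]
+y eye 0.157 [295.2 196.6] [336.5 186.3]
motor [array([384., 294., 439., 352.]), array([237., 153., 290., 182.])]
tin [array([251., 215., 275., 253.]), array([369., 192., 396., 239.])]
carton [array([224., 123., 258., 157.]), array([405., 313., 482., 388.])]
```

View pics/c10.png

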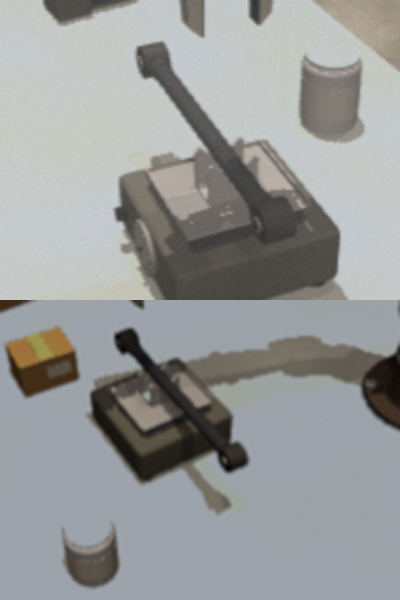

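```bash
python3 -c "
from bench import *
print(job_done())"
```

```text
the job is handed in; nothing more can be done
None
```

The bar is lying level in the V cradle on its own with both ends free, and the job was handed in at about 21 s.

- **Finding the balance point:** I made three 15 mm trial lifts.
  - At the middle it came up heavy at the −y end, which stayed on the bench. The tilt was about 5°.
  - About 49 mm towards −y it came clear but was still slightly heavy at that end, about 0.09 N·m and roughly 1° of tilt.
  - About 59 mm towards −y it came up level, with about −0.016 N·m left and 8.9 N of weight, so about 0.9 kg.
- **Placing it:** I carried it level and turned it −2° to match the scale. I then lowered it 1 mm or less per step until the tool force fell to about 0.8 N, before opening the fingers. There was a small sideways touch of about 1.8 N on first contact, which I corrected by shifting 1 mm.
- **Last checks:** After the arm was lifted away, both eyes sat within about 2 pixels of where a level bar at 147 mm should appear, in the side and scene pictures. Two successive side pictures showed no visible movement. The motor, tin and carton are where they started, within a few pixels of network jitter.
- **What disagreed:** One cradle detection in the scene picture landed on the carton and was dropped. My first single-camera estimates of the scale position differed by about 5 mm. The wrist view settled it before I lowered the bar.

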